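# Stand the round branch sections in their drilling cradles

## Robot

A 7-joint arm with a two-finger parallel gripper is mounted at the origin on the work surface. World frame = base frame: x ahead of the robot, y to its left, z up, the work surface at z = 0. Lengths are in m, angles in rad, forces in N, time in s.
With the tool pointing down it reaches from about 0.425 to 0.925 m from the base axis. Payload 6.8 kg.
Tool frame: the origin (TCP) lies midway between the tips of the shut fingers; the grasp point (between the pads) lies 19 mm behind it; z points along the fingers, y is the line along which they close (so a half turn about z gives the same grasp; the last joint's range is limited). The gripper opens to 85 mm and grips with 20 to 120 N. Pads are 22 mm wide; open, the fingers measure 114 mm over their backs; the gripper's body (76 mm by 85 mm) begins 54 mm behind the grasp point. The pads swing forward as they close: fully open they stand 13 mm farther back than shut.
Start: joints at [-1.411, 0.477, 0.022, 1.555, -0.011, 1.109, -0.083], TCP at [0.179, 0.651, 0.231] pointing down, gripper open.
Joint ranges: [-2.96, 2.96], [-0.34, 2.1], [-1.41, 1.46], [0.24, 2.44], [-1.37, 4.51], [0.17, 1.92], [-2.96, 2.96]. Speed limits (rad/s): [2.39, 2.39, 3.14, 3.14, 3.14, 3.14, 3.14].

## Interface

Orientations are given as a rotation vector (axis times angle).
In Python, from rig import env gives the robot as it stands.
- The arm moves only by the tool drive_tool, never from a script. Its argument "rows" is a list of rows, each a list of 2 entries, a list of its own where there are three numbers: the shift along the tool's x, y, z in cm, then the turn, a rotation vector about the tool's x, y, z in rad. In form: [[[dx, dy, dz], [ax, ay, az]], ...]. A call has 1 to 10 rows; each row shifts and turns the commanded pose from where the row before left it, along the tool's axes as they then stand; what a row does not reach is not made up. A row lasts 1/8 s, in which the tool goes at most 62.5 mm and 10.7 degrees, less where a joint would pass 70% of its speed; a pose out of reach is approached as far as the arm can. A call is refused whole if a number of a shift passes 6.25 or a number of a turn 0.188, either way. A call with a gripper value outside its range is refused whole. "fingers" is the opening, from -1 (shut) to 1 (fully open), set as the call begins (left out, the last holds). The fingers move at their own pace and stop on an object; "squeeze" is the grip in N (left out, the last holds). Time passes only in rows, so rows that do not move let the fingers close. It gives the time, the measured TCP pose, the force, the opening and the grip force at its end, in the units of the state.
- env.read_state(): the state, without advancing time (a new reading comes with each control period).
- env.snapshot(name): name is "scene" or "top" or "wrist"; returns (picture, depth): 384x512x3 uint8, red, green, blue; 384x512 float32, m along the optical axis (not along the pixel's ray), 0 where there is no reading.
- env.get_calibration(name): a dict with "fov_y" (degrees; the focal length in pixels is half the picture's height over the tangent of half this angle, whatever the lens; pixels are square), "cx", "cy" (the principal point, pixels), "distortion" ([k1, k2, p1, p2, k3] as OpenCV has them; the pictures are not rectified), "xyz" and "attitude" of the camera in the world. Camera axes: x right, y down, z forward; pixel columns grow to the right and rows downward; lengths in m; the calibration is good to about 2 mm. A picture is of the moment at which its call begins: read the wrist's pose just before it. get_calibration takes no time and is no camera call; for the wrist camera it gives the pose at the moment of the call.
- env.job_done(): hands the job in; it is judged then, once.
Trained networks look in the newest picture that a camera, given by its name, has taken for a name from the list of things; names that differ only in an ending like _2 or _b are one class to them, and where a whole thing is asked for, a point or a joint stands for the part that bears it (a point fixed in the world has none). Each returns a list of dicts, best first, with "conf" (0 to 1); they miss things now and then, are a little off and sometimes report something else, mostly with a low value. They report only what shows in the picture. A call takes as long as a camera call.
- env.search_frame(target, camera): "point" ([column, row] in pixels, amid what is visible of it).
- env.trace(target, camera): "pixels" (384x512 bool, what is visible of it) and "point" ([column, row] in pixels, amid what is visible of it).
The state is a dict: "time": time; "joint_positions": joint angles; "dq": joint speeds; "effort": joint torques, N m; "tool_pos": TCP position; "orientation": TCP orientation; "force": force on the tool from outside, world axes, zero at the start; "ft_torque": the same for the moment, N m; "opening": finger opening in m; "gripper_force": force on a finger pad.
Only numpy, scipy, OpenCV 4.12 (cv2) and the standard library are available. Lean on these libraries where they do the work, as an engineer would, in place of code of your own. Each camera call takes 0.05 s, during which the arm holds its last target. There are 200 camera calls.

## Task

The three round branch sections are to be drilled next. Pick them out from among the square offcuts and stand each one upright in the wooden cradle of its size: the thickest in the largest cradle, the middle one in the medium cradle, the thinnest in the smallest, resting flat on the cradle's floor. Set them down without dropping them, in whichever order you like, and leave the offcuts and the screw jar where they are.

Things in the scene. Friction and masses are not known exactly. Their poses are not given: they have to be found in the camera images.
- thick_round: Thickest of the three round branch sections: an upright cylinder with dark bark and pale sawn ends, diameter 62 mm, height 70 mm, about 130 g. Loose. Origin: centre of its underside; z up along its axis.
- middle_round: Middle-sized of the three round branch sections: an upright cylinder with dark bark and pale sawn ends, diameter 45 mm, height 95 mm, about 100 g. Loose. Origin: centre of its underside; z up along its axis.
- thin_round: Thinnest of the three round branch sections: an upright cylinder with dark bark and pale sawn ends, diameter 28 mm, height 75 mm, about 35 g. Loose. Origin: centre of its underside; z up along its axis.
- large_cradle: Largest of the three square drilling cradles, fast to the bench: plywood base with four wooden battens round a square recess. Recess 82 x 82 mm inside, battens 15 mm wide, outside 112 x 112 mm. Origin: centre of its underside, on the bench; recess floor 6 mm and batten tops 20 mm above the origin. x and y run along its sides, z up.
- medium_cradle: Medium of the three square drilling cradles, fast to the bench: plywood base with four wooden battens round a square recess. Recess 65 x 65 mm inside, battens 12 mm wide, outside 89 x 89 mm. Origin: centre of its underside, on the bench; recess floor 6 mm and batten tops 20 mm above the origin. x and y run along its sides, z up.
- small_cradle: Smallest of the three square drilling cradles, fast to the bench: plywood base with four wooden battens round a square recess. Recess 48 x 48 mm inside, battens 10 mm wide, outside 68 x 68 mm. Origin: centre of its underside, on the bench; recess floor 6 mm and batten tops 20 mm above the origin. x and y run along its sides, z up.
- tall_offcut: Bystander: tall square wooden offcut, 40 x 40 x 85 mm (x, y, z), standing loose on the bench. Origin: centre of its underside; z up.
- cube_offcut: Bystander: cube-shaped dark wooden offcut, 55 x 55 x 55 mm (x, y, z), standing loose on the bench. Origin: centre of its underside; z up.
- flat_offcut: Bystander: low oblong wooden offcut, 75 x 45 x 35 mm (x, y, z), standing loose on the bench. Origin: centre of its underside; z up.
- screw_jar: Bystander: round glass jar with a steel lid, diameter 56 mm, height 80 mm, standing loose on the bench. Origin: centre of its underside; z up.

How it is judged:
At the end, for the whole second after the job is handed in: Each round section stands upright (within 0.1 rad) in the cradle of its size, its axis within 15 mm of the cradle's centre and its underside on the cradle's floor (2 to 10 mm above the bench), released and at rest; the offcuts and the jar are within 20 mm of where they began (horizontal distance between thick_round and large_cradle below 0.015 m and z of thick_round in the frame of large_cradle between 0.002 and 0.01 m and angle between each of thick_round, middle_round, thin_round's own z axis and vertical below 0.1 rad and linear speed of each of thick_round, middle_round, thin_round below 0.02 m/s and contact force between the fingers and thick_round below 0.1 N and horizontal distance between middle_round and medium_cradle below 0.015 m and z of middle_round in the frame of medium_cradle between 0.002 and 0.01 m and contact force between the fingers and middle_round below 0.1 N and horizontal distance between thin_round and small_cradle below 0.015 m and z of thin_round in the frame of small_cradle between 0.002 and 0.01 m and contact force between the fingers and thin_round below 0.1 N and distance of each of tall_offcut, cube_offcut, flat_offcut, screw_jar from where it was at the start of the episode below 0.02 m); the robot touches nothing.
It fails at once if the thick round is dropped or thrown (moves faster than 0.7 m/s out of the fingers) (contact force between the fingers and thick_round below 0.1 N and linear speed of thick_round above 0.7 m/s).
It fails at once if the middle round is dropped or thrown (moves faster than 0.7 m/s out of the fingers) (contact force between the fingers and middle_round below 0.1 N and linear speed of middle_round above 0.7 m/s).
It fails at once if the thin round is dropped or thrown (moves faster than 0.7 m/s out of the fingers) (contact force between the fingers and thin_round below 0.1 N and linear speed of thin_round above 0.7 m/s).
It fails at once if an offcut or the screw jar is moved more than 20 mm (distance of any of tall_offcut, cube_offcut, flat_offcut, screw_jar from where it was at the start of the episode above 0.02 m).
It also fails if it takes over 90 s, if anything falls off the work surface, if the arm or the gripper's body presses on something with over 40 N, if the wrist force passes 120 N, or if a joint passes its speed limit or range.

## Working session

There is one attempt and no reset: what is moved stays moved. The work goes in short steps, Python scripts to look and compute and a tool call to move; the robot and the scene stay as the last step left them, time stands still between calls to the robot, and variables do not carry over. Pictures are saved under pics/ and viewed, at most 14 in all, crops included, and the job is handed in when it is done.

Besides the shell and the picture viewer there is one more tool, called after ">>>" as name([rows], argument=value, ...), one row to a line, values as JSON. drive_tool: Moves the arm, as the interface text tells. Its arguments: {"type":"object","properties":{"rows":{"type":"array","items":{"type":"array"}},"fingers":{"type":"number"},"squeeze":{"type":"number"}},"required":["rows"]}

```bash
mkdir -p pics; ls; python3 - <<'E'
from rig import env
import cv2
s=env.read_state();print(s['time'],s['tool_pos'],s['orientation'],s['opening'])
for n in("top","scene"):
    p,d=env.snapshot(n);cv2.imwrite(f"pics/{n}0.png",p[...,::-1]);print(n,env.get_calibration(n))
E
```

```text
pics
0.0 [0.17845755 0.65033137 0.23028929] [-4.19344583e-01 -3.11334106e+00  3.00668586e-03] 0.085310751262597
top {'fov_y': 48.40395161512416, 'cx': 250.42598639696692, 'cy': 193.0279290169781, 'distortion': array([0.03907213, 0.        , 0.        , 0.        , 0.        ]), 'xyz': array([ 0.28504237, -0.0094955 ,  1.1443489 ]), 'attitude': array([-2.09555122,  2.1214891 , -0.18307883])}
scene {'fov_y': 43.24135638299363, 'cx': 261.92467962696423, 'cy': 194.3836247048278, 'distortion': array([-0.19578458,  0.        ,  0.        ,  0.        ,  0.        ]), 'xyz': array([ 1.54454419, -0.17358117,  0.78447881]), 'attitude': array([-1.77564833, -1.46498868,  0.76564159])}
```

View pics/top0.png

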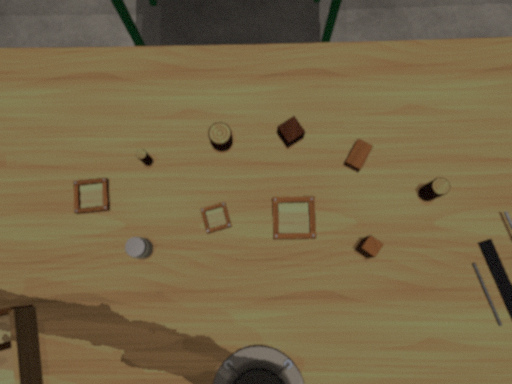

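View pics/scene0.png

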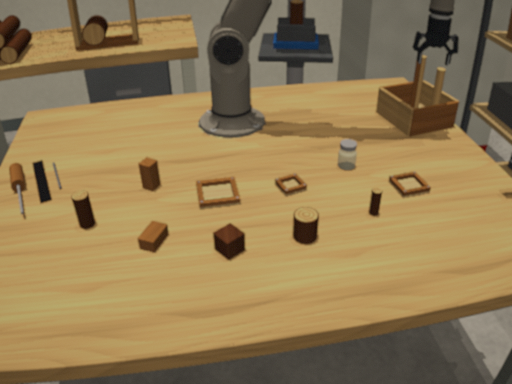

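The top view has up = +x and left = +y. The rounds are at (220,137) thick, (433,188) middle and (145,157) thin. The cradles are at (294,218) large, (91,196) medium and (216,217) small. The offcuts are at (291,132), (358,154) and (369,246), and the jar at (138,247).

```bash
cat > h.py <<'E'
from rig import env
import cv2, numpy as np
from scipy.spatial.transform import Rotation as R
def K(c,shape=(384,512)):
    f=shape[0]/2/np.tan(np.radians(c['fov_y'])/2)
    return np.array([[f,0,c['cx']],[0,f,c['cy']],[0,0,1.]])
def cloud(c,d):
    h,w=d.shape; u,v=np.meshgrid(np.arange(w),np.arange(h))
    n=cv2.undistortPoints(np.stack([u,v],-1).reshape(-1,1,2).astype(float),K(c),c['distortion']).reshape(h,w,2)
    P=np.dstack([n[...,0]*d,n[...,1]*d,d])
    P=P@R.from_rotvec(c['attitude']).as_matrix().T+c['xyz']
    P[d==0]=np.nan
    return P
H=dict(thick_round=.07,middle_round=.095,thin_round=.075,large_cradle=.02,medium_cradle=.02,small_cradle=.02,tall_offcut=.085,cube_offcut=.055,flat_offcut=.035,screw_jar=.08)
E
python3 - <<'E'
from h import *
p,d=env.snapshot("top");c=env.get_calibration("top");P=cloud(c,d)
for n,h in H.items():
    r=env.trace(n,"top")
    if not r: print(n,None);continue
    m=r[0]['pixels'];Q=P[m];z=Q[:,2]
    T=Q[np.abs(z-h)<.007]
    if len(T)<4: print(n,r[0]['conf'],r[0]['point'],'z',np.nanpercentile(z,[5,50,95]).round(3));continue
    rc=cv2.minAreaRect((T[:,:2]*1000).astype(np.float32))
    ctr=(T[:,:2].max(0)+T[:,:2].min(0))/2
    print(n,round(r[0]['conf'],2),np.round(r[0]['point']),len(T),'z',np.median(T[:,2]).round(4),'mean',T[:,:2].mean(0).round(4),'mid',ctr.round(4),'rect',np.round(rc[0],1),np.round(rc[1],1),round(rc[2],1))
E
```

```text
thick_round 0.64 [219. 137.] 419 z 0.0711 mean [0.6614 0.0937] mid [0.6619 0.0938] rect [661.8  93.8] [61.1 59.9] 89.7
middle_round 0.89 [437. 187.] 296 z 0.0958 mean [ 0.5037 -0.4544] mid [ 0.5041 -0.4554] rect [ 504.1 -455.4] [45.7 45.4] 1.4
thin_round 0.77 [143. 155.] 92 z 0.0758 mean [0.6055 0.2957] mid [0.606  0.2961] rect [606.4 296.5] [26.2 26.6] 69.7
large_cradle 0.56 [295. 218.] 834 z 0.02 mean [ 0.4396 -0.1002] mid [ 0.4405 -0.0989] rect [440.9 -99. ] [112.8 112. ] 0.5
medium_cradle 0.85 [ 91. 195.] 535 z 0.02 mean [0.5089 0.4441] mid [0.5107 0.4465] rect [509.7 446.3] [91.5 88.9] 5.9
small_cradle 0.68 [212. 217.] 323 z 0.0197 mean [0.4424 0.1086] mid [0.4431 0.1081] rect [443.2 108.5] [67.2 67.5] 15.3
tall_offcut 0.85 [370. 250.] 264 z 0.0852 mean [ 0.3584 -0.2807] mid [ 0.359  -0.2803] rect [ 358.7 -281.2] [39.9 38.1] 52.0
cube_offcut None
flat_offcut 0.65 [356. 152.] 430 z 0.0359 mean [ 0.6067 -0.2741] mid [ 0.6062 -0.273 ] rect [ 608.  -275.5] [43.9 74.7] 61.9
screw_jar 0.75 [139. 249.] 320 z 0.0798 mean [0.364  0.3019] mid [0.3648 0.302 ] rect [364.9 302.4] [48.8 47.6] 67.2
```

>>> drive_tool([
  [[0,0,0],[0,0,-0.135]],
  [[0,0,0],[0,0,-0.134]],
  [[-4,-3.2,0],[0,0,0]],
  [[-4.5,-3.7,0],[0,0,0]],
  [[-4.5,-3.7,0],[0,0,0]],
  [[-4.5,-3.7,0],[0,0,0]],
  [[-4.5,-3.7,0],[0,0,0]],
  [[-4.5,-3.7,0],[0,0,0]],
  [[-4.5,-3.7,0],[0,0,0]],
  [[0,0,0],[0,0,0]],
], fingers=1, squeeze=30)

```text
time: 1.9
tool_pos: [0.494, 0.3918, 0.2315]
orientation: [0.014, 3.139, -0.003]
force: [-0.0, 0.8, -0.4]
opening: 0.085
gripper_force: 0.0
```

>>> drive_tool([
  [[-3.8,-3.2,1],[0,0,0]],
  [[-3.8,-3.2,2],[0,0,0]],
  [[-3.6,-3.2,3],[0,0,0]],
  [[0,0,2],[0,0,0]],
  [[0,0,0],[0,0,0]],
  [[0,0,0],[0,0,0]],
])

```text
time: 2.65
tool_pos: [0.6002, 0.3038, 0.1522]
orientation: [-0.006, 3.141, 0.003]
force: [0.2, 0.6, -0.4]
opening: 0.0854
gripper_force: 0.0
```

```bash
python3 - <<'E'
from h import *
print(env.read_state()['tool_pos'],env.read_state()['joint_positions'].round(2))
c=env.get_calibration("wrist");p,d=env.snapshot("wrist");cv2.imwrite("pics/w1.png",p[...,::-1])
P=cloud(c,d);z=P[...,2];
for n in ['thin_round']:
    for r in env.trace(n,"wrist")[:1]:
        T=P[r['pixels']];T=T[abs(T[:,2]-.075)<.007]
        if len(T)>5:
            rc=cv2.minAreaRect((T[:,:2]*1000).astype(np.float32));print(n,r['conf'],len(T),np.median(T[:,2]),T.mean(0),rc)
E
```

```text
[0.60019773 0.30383611 0.15223035] [-0.63  0.55  0.1   1.64 -0.07  0.96  1.07]
thin_round 0.97 1176 0.07417154933707348 [0.60366297 0.29620982 0.07402667] ((604.2684326171875, 296.40625), (26.424663543701172, 26.14950942993164), 24.52110481262207)
```

>>> drive_tool([
  [[-0.5,-0.75,2],[0,0,0]],
  [[0,0,2.5],[0,0,0]],
  [[0,0,0],[0,0,0]],
  [[0,0,0],[0,0,0]],
])

```text
time: 3.25
tool_pos: [0.6064, 0.2939, 0.1066]
orientation: [-0.002, 3.141, 0.0]
force: [-0.5, 0.5, -0.1]
opening: 0.085
gripper_force: 0.0
```

>>> drive_tool([
  [[0.1,0.2,2.5],[0,0,0]],
  [[0,0,2.5],[0,0,0]],
  [[0,0,2.6],[0,0,0]],
  [[0,0,0],[0,0,0]],
  [[0,0,0],[0,0,0]],
])

```text
time: 3.88
tool_pos: [0.6061, 0.2964, 0.0319]
orientation: [-0.002, 3.14, 0.002]
force: [0.7, -0.3, 0.1]
opening: 0.0856
gripper_force: 0.0
```

>>> drive_tool([
  [[0,0,0],[0,0,0]],
  [[0,0,0],[0,0,0]],
  [[0,0,0],[0,0,0]],
  [[0,0,0],[0,0,0]],
  [[0,0,0],[0,0,0]],
  [[0,0,0],[0,0,0]],
  [[0,0,0],[0,0,0]],
  [[0,0,0],[0,0,0]],
], fingers=-1, squeeze=30)

```text
time: 4.88
tool_pos: [0.6052, 0.2961, 0.0306]
orientation: [-0.002, 3.141, 0.0]
force: [-0.7, -0.6, 6.3]
opening: 0.0276
gripper_force: 31.8
```

>>> drive_tool([
  [[0,0,-1],[0,0,0]],
  [[0,0,-2.5],[0,0,0]],
  [[0,0,-3.5],[0,0,0]],
  [[0,0,-3.5],[0,0,0]],
  [[0,0,-2],[0,0,0]],
  [[0,0,0],[0,0,0]],
])

```text
time: 5.62
tool_pos: [0.6058, 0.2963, 0.1567]
orientation: [-0.002, 3.139, 0.002]
force: [0.0, 0.4, -0.9]
opening: 0.0276
gripper_force: 31.7
```

>>> drive_tool([
  [[1.5,-1.8,0],[0,0,0]],
  [[3,-3.5,0],[0,0,0]],
  [[3.5,-4,0],[0,0,0]],
  [[3.5,-4,0],[0,0,0]],
  [[3,-3.5,0],[0,0,0]],
  [[1.8,-2,0],[0,0,0]],
  [[0,0,3],[0,0,0]],
  [[0,0,3],[0,0,0]],
  [[0,0,0],[0,0,0]],
  [[0,0,0],[0,0,0]],
])

```text
time: 6.88
tool_pos: [0.4422, 0.1077, 0.0953]
orientation: [0.002, -3.141, 0.001]
force: [-0.4, -0.5, -0.3]
opening: 0.0273
gripper_force: 31.7
```

```bash
python3 - <<'E'
from h import *
print(env.read_state()['tool_pos'])
for cam in("wrist","top"):
  c=env.get_calibration(cam);p,d=env.snapshot(cam);cv2.imwrite(f"pics/{cam}2.png",p[...,::-1])
  P=cloud(c,d)
  for n in ['small_cradle']:
    for r in env.trace(n,cam)[:1]:
        T=P[r['pixels']];T=T[abs(T[:,2]-.02)<.006]
        if len(T)>5:
            rc=cv2.minAreaRect((T[:,:2]*1000).astype(np.float32));print(cam,n,r['conf'],len(T),np.median(T[:,2]),rc)
E
```

```text
[0.44216607 0.1077229  0.09534291]
wrist small_cradle 0.97 3672 0.018853805709783025 ((443.15411376953125, 106.18136596679688), (67.40362548828125, 68.14210510253906), 15.0612154006958)
```

View pics/wrist2.png

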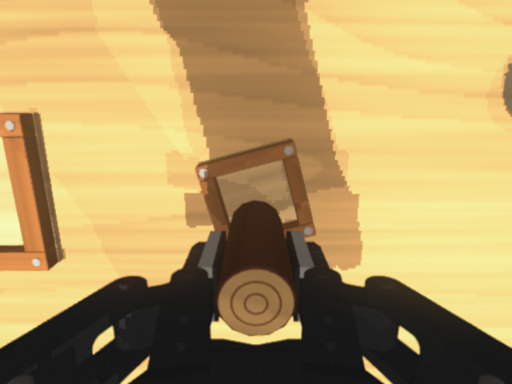

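The wrist view shows the round held upright (top face at (257,300)) above the small cradle (about (258,195)). I'm lowering it.

>>> drive_tool([
  [[-0.1,-0.1,2],[0,0,0]],
  [[0,0,2],[0,0,0]],
  [[0,0,1.2],[0,0,0]],
  [[0,0,0],[0,0,0]],
  [[0,0,0],[0,0,0]],
])

```text
time: 7.7
tool_pos: [0.4437, 0.1069, 0.0439]
orientation: [-0.002, 3.141, 0.001]
force: [0.2, -0.0, -1.1]
opening: 0.0274
gripper_force: 31.7
```

>>> drive_tool([
  [[0,0,0.2],[0,0,0]],
  [[0,0,0.2],[0,0,0]],
  [[0,0,0.1],[0,0,0]],
  [[0,0,0],[0,0,0]],
  [[0,0,0],[0,0,0]],
])

```text
time: 8.32
tool_pos: [0.4433, 0.1068, 0.0383]
orientation: [0.002, -3.142, 0.0]
force: [-0.3, 0.2, -0.9]
opening: 0.027
gripper_force: 31.7
```

>>> drive_tool([
  [[0,0,0.1],[0,0,0]],
  [[0,0,0.1],[0,0,0]],
  [[0,0,0],[0,0,0]],
  [[0,0,0],[0,0,0]],
])

```text
time: 8.82
tool_pos: [0.4433, 0.1068, 0.0365]
orientation: [-0.002, 3.142, 0.0]
force: [-1.7, -0.6, 5.6]
opening: 0.0276
gripper_force: 32.2
```

Contact with the floor, so I release and rise.

>>> drive_tool([
  [[0,0,0],[0,0,0]],
  [[0,0,0],[0,0,0]],
  [[0,0,0],[0,0,0]],
  [[0,0,0],[0,0,0]],
  [[0,0,0],[0,0,0]],
  [[0,0,-2],[0,0,0]],
  [[0,0,-4],[0,0,0]],
  [[0,0,-5],[0,0,0]],
  [[0,0,0],[0,0,0]],
], fingers=1)

```text
time: 9.95
tool_pos: [0.4457, 0.1076, 0.1496]
orientation: [-0.002, 3.135, 0.005]
force: [0.3, -0.1, -0.3]
opening: 0.0853
gripper_force: 0.0
```

>>> drive_tool([
  [[-2.5,0,0],[0,0,0]],
  [[-5,-0.4,0],[0,0,0]],
  [[-5,-0.5,0],[0,0,0]],
  [[-5,-0.5,0],[0,0,0]],
  [[-4.2,0,0],[0,0,0]],
  [[0,0,0],[0,0,0]],
  [[0,0,0],[0,0,0]],
])

```text
time: 10.82
tool_pos: [0.6588, 0.0929, 0.1448]
orientation: [0.002, -3.139, 0.001]
force: [-0.2, 0.5, 0.2]
opening: 0.0855
gripper_force: 0.0
```

```bash
python3 - <<'E'
from h import *
print(env.read_state()['tool_pos'])
for cam,n,h in(("wrist",'thick_round',.07),("top","small_cradle",.02),("top","thin_round",.081)):
  c=env.get_calibration(cam);p,d=env.snapshot(cam);cv2.imwrite(f"pics/{cam}3.png",p[...,::-1])
  P=cloud(c,d)
  for r in env.trace(n,cam)[:1]:
        T=P[r['pixels']];T=T[abs(T[:,2]-h)<.008]
        if len(T)>5:
            rc=cv2.minAreaRect((T[:,:2]*1000).astype(np.float32));print(cam,n,r['conf'],len(T),np.median(T[:,2]),rc)
E
```

```text
[0.65879739 0.09291858 0.14479399]
wrist thick_round 0.68 6198 0.06921546630956067 ((660.3861694335938, 91.83837890625), (60.91961669921875, 61.04384994506836), 62.738136291503906)
top thin_round 0.72 268 0.08487766505933558 ((359.1821594238281, -281.4527587890625), (38.811859130859375, 38.81172561645508), 53.168601989746094)
```

>>> drive_tool([
  [[-0.2,0,2],[0,0,0]],
  [[0,0,3],[0,0,0]],
  [[0,0,3],[0,0,0]],
  [[0,0,2.5],[0,0,0]],
  [[0,0,1.6],[0,0,0]],
  [[0,0,0],[0,0,0]],
  [[0,0,0],[0,0,0]],
])

```text
time: 12.0
tool_pos: [0.6629, 0.0931, 0.026]
orientation: [-0.002, 3.14, 0.0]
force: [0.4, 0.3, 1.0]
opening: 0.0849
gripper_force: 0.0
```

>>> drive_tool([
  [[0,0,0],[0,0,0]],
  [[0,0,0],[0,0,0]],
  [[0,0,0],[0,0,0]],
  [[0,0,0],[0,0,0]],
  [[0,0,0],[0,0,0]],
  [[0,0,0],[0,0,0]],
], fingers=-1, squeeze=40)

```text
time: 12.75
tool_pos: [0.6632, 0.0931, 0.0266]
orientation: [-0.002, 3.14, 0.001]
force: [-1.3, -0.8, 5.3]
opening: 0.0615
gripper_force: 43.8
```

>>> drive_tool([
  [[0,0,-1],[0,0,0]],
  [[0,0,-2.5],[0,0,0]],
  [[0,0,-3.5],[0,0,0]],
  [[0,0,-3.5],[0,0,0]],
  [[0,0,-2],[0,0,0]],
  [[0,0,0],[0,0,0]],
])

```text
time: 13.5
tool_pos: [0.6631, 0.0932, 0.1517]
orientation: [-0.002, 3.139, 0.001]
force: [1.0, -0.3, -1.6]
opening: 0.0612
gripper_force: 43.9
```

>>> drive_tool([
  [[2,-1.7,0],[0,0,0]],
  [[4,-3.5,0],[0,0,0]],
  [[4,-3.5,0],[0,0,0]],
  [[4,-3.5,0],[0,0,0]],
  [[4,-3.5,0],[0,0,0]],
  [[3.2,-2.5,0],[0,0,0]],
  [[1,-1,2],[0,0,0]],
  [[0,0,2],[0,0,0]],
  [[0,0,0],[0,0,0]],
  [[0,0,0],[0,0,0]],
])

```text
time: 14.75
tool_pos: [0.4405, -0.0991, 0.1102]
orientation: [0.002, -3.141, 0.0]
force: [1.2, -0.0, -0.9]
opening: 0.061
gripper_force: 44.1
```

```bash
python3 - <<'E'
from h import *
print(env.read_state()['tool_pos'])
for cam,n,h in(("wrist",'large_cradle',.02),("wrist",'thick_round',.03),("top","small_cradle",.02)):
  c=env.get_calibration(cam);p,d=env.snapshot(cam);cv2.imwrite(f"pics/{cam}4.png",p[...,::-1] if cam=="wrist" else cv2.resize(p[120:280,60:360,::-1],None,fx=2.5,fy=2.5))
  P=cloud(c,d)
  for r in env.trace(n,cam)[:1]:
        T=P[r['pixels']];print(n,np.nanpercentile(T[:,2],[1,99]));T=T[abs(T[:,2]-h)<.008]
        if len(T)>5:
            rc=cv2.minAreaRect((T[:,:2]*1000).astype(np.float32));print(cam,n,r['conf'],len(T),np.median(T[:,2]),rc)
E
```

```text
[ 0.44045025 -0.09909485  0.11017273]
large_cradle [0.00364523 0.02035565]
wrist large_cradle 0.6 7242 0.018875362136109186 ((427.88037109375, -101.865966796875), (86.29998779296875, 112.3668212890625), 0.5092721581459045)
thick_round [0.09074056 0.15469811]
small_cradle [-0.00152521  0.07979144]
top small_cradle 0.62 344 0.019917095336620894 ((443.8870544433594, 108.92170715332031), (69.07108306884766, 68.02769470214844), 14.786675453186035)
```

View pics/wrist4.png

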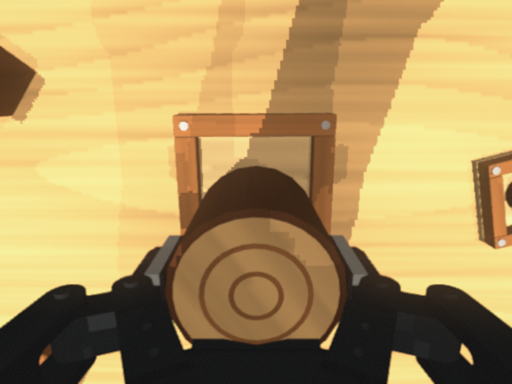

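View pics/top4.png

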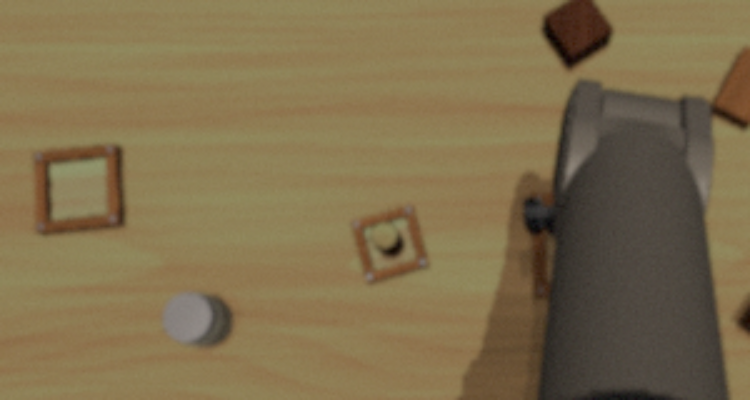

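The thin round stands inside the small cradle, at crop (388,240). The thick round is held upright over the large cradle. I'm lowering it.

>>> drive_tool([
  [[0,-0.1,2],[0,0,0]],
  [[0,0,2],[0,0,0]],
  [[0,0,1.8],[0,0,0]],
  [[0,0,1],[0,0,0]],
  [[0,0,0.2],[0,0,0]],
  [[0,0,0.2],[0,0,0]],
  [[0,0,0],[0,0,0]],
  [[0,0,0],[0,0,0]],
])

```text
time: 16.05
tool_pos: [0.4408, -0.1003, 0.0387]
orientation: [-0.002, 3.141, -0.0]
force: [0.3, 1.0, -1.5]
opening: 0.0612
gripper_force: 44.1
```

>>> drive_tool([
  [[0,0,0.2],[0,0,0]],
  [[0,0,0.2],[0,0,0]],
  [[0,0,0.1],[0,0,0]],
  [[0,0,0],[0,0,0]],
  [[0,0,0],[0,0,0]],
])

```text
time: 16.68
tool_pos: [0.4405, -0.1002, 0.0333]
orientation: [0.002, -3.142, -0.0]
force: [-0.0, 0.6, -0.4]
opening: 0.0613
gripper_force: 44.1
```

>>> drive_tool([
  [[0,0,0.1],[0,0,0]],
  [[0,0,0.05],[0,0,0]],
  [[0,0,0],[0,0,0]],
  [[0,0,0],[0,0,0]],
])

```text
time: 17.18
tool_pos: [0.4406, -0.1003, 0.0325]
orientation: [-0.002, 3.141, 0.0]
force: [-3.1, 0.6, 10.9]
opening: 0.0614
gripper_force: 45.1
```

Contact again, so I release and rise.

>>> drive_tool([
  [[0,0,0],[0,0,0]],
  [[0,0,0],[0,0,0]],
  [[0,0,0],[0,0,0]],
  [[0,0,0],[0,0,0]],
  [[0,0,-2],[0,0,0]],
  [[0,0,-4],[0,0,0]],
  [[0,0,-5],[0,0,0]],
  [[0,0,-2.5],[0,0,0]],
  [[0,0,0],[0,0,0]],
], fingers=1)

```text
time: 18.3
tool_pos: [0.4418, -0.1003, 0.1685]
orientation: [-0.002, 3.137, 0.0]
force: [-0.7, -0.4, -0.4]
opening: 0.0855
gripper_force: 0.0
```

>>> drive_tool([
  [[-0.4,-2,0],[0,0,0]],
  [[-0.8,-4.5,0],[0,0,0]],
  [[-0.8,-4.5,0],[0,0,0]],
  [[-0.8,-4.5,0],[0,0,0]],
  [[-0.8,-4.5,0],[0,0,0]],
  [[-0.8,-4.5,0],[0,0,0]],
  [[-0.8,-4.5,0],[0,0,0]],
  [[-0.6,-4,0],[0,0,0]],
  [[-0.4,-2.4,0],[0,0,0]],
  [[0,0,0],[0,0,0]],
])

```text
time: 19.55
tool_pos: [0.5015, -0.4557, 0.1646]
orientation: [-0.003, -3.139, -0.0]
force: [-0.4, 1.0, -1.2]
opening: 0.0856
gripper_force: 0.0
```

```bash
python3 - <<'E'
from h import *
s=env.read_state();print(s['tool_pos'],s['joint_positions'].round(2))
for cam,n,h in(("wrist",'middle_round',.095),("top","large_cradle",.02),("top","thick_round",.076)):
  c=env.get_calibration(cam);p,d=env.snapshot(cam);cv2.imwrite(f"pics/{cam}5.png",p[...,::-1])
  P=cloud(c,d)
  for r in env.trace(n,cam)[:1]:
        T=P[r['pixels']];T=T[abs(T[:,2]-h)<.008]
        if len(T)>5:
            rc=cv2.minAreaRect((T[:,:2]*1000).astype(np.float32));print(cam,n,r['conf'],len(T),np.median(T[:,2]),rc)
E
```

```text
[ 0.50145541 -0.45574014  0.16460908] [ 0.41  0.56  0.34  1.63 -0.21  0.99  2.39]
wrist middle_round 0.63 3398 0.09420236762665779 ((503.34197998046875, -458.7366638183594), (44.03550338745117, 44.0234375), 3.18973970413208)
top large_cradle 0.73 852 0.020029001622274056 ((440.686767578125, -98.98977661132812), (112.22978973388672, 111.7445297241211), 0.45552635192871094)
top thick_round 0.67 467 0.07654941836538032 ((437.6422119140625, -99.47891235351562), (58.20878601074219, 58.871726989746094), 88.85038757324219)
```

Thick round: 3 mm off centre, top at 76.5 mm, so it is seated. Next is the middle round.

>>> drive_tool([
  [[-0.2,-0.15,2],[0,0,0]],
  [[0,0,3],[0,0,0]],
  [[0,0,3],[0,0,0]],
  [[0,0,2.5],[0,0,0]],
  [[0,0,1.4],[0,0,0]],
  [[0,0,0],[0,0,0]],
  [[0,0,0],[0,0,0]],
])

```text
time: 20.72
tool_pos: [0.5054, -0.4562, 0.0486]
orientation: [-0.002, 3.14, -0.002]
force: [-0.2, -0.0, -0.2]
opening: 0.0857
gripper_force: 0.0
```

>>> drive_tool([
  [[0,0,0],[0,0,0]],
  [[0,0,0],[0,0,0]],
  [[0,0,0],[0,0,0]],
  [[0,0,0],[0,0,0]],
  [[0,0,0],[0,0,0]],
  [[0,0,0],[0,0,0]],
  [[0,0,0],[0,0,0]],
], fingers=-1, squeeze=40)

```text
time: 21.6
tool_pos: [0.5053, -0.456, 0.0485]
orientation: [-0.002, 3.141, -0.001]
force: [0.9, 1.2, 6.1]
opening: 0.0441
gripper_force: 40.3
```

>>> drive_tool([
  [[0,0,-1],[0,0,0]],
  [[0,0,-2.5],[0,0,0]],
  [[0,0,-3.5],[0,0,0]],
  [[0,0,-4],[0,0,0]],
  [[0,0,-4],[0,0,0]],
  [[0,0,-2],[0,0,0]],
  [[0,0,0],[0,0,0]],
])

```text
time: 22.48
tool_pos: [0.5053, -0.4561, 0.2189]
orientation: [-0.002, 3.14, -0.002]
force: [-0.3, 0.1, -1.6]
opening: 0.0445
gripper_force: 40.9
```

>>> drive_tool([
  [[0,2.2,0],[0,0,0]],
  [[0,4.5,0],[0,0,0]],
  [[0,4.5,0],[0,0,0]],
  [[0,4.5,0],[0,0,0]],
  [[0,4.5,0],[0,0,0]],
  [[0,4.5,0],[0,0,0]],
  [[0,4.5,0],[0,0,0]],
  [[0,4.5,0],[0,0,0]],
  [[0,4.5,0],[0,0,0]],
  [[0,4.5,0],[0,0,0]],
])

```text
time: 23.72
tool_pos: [0.5029, -0.0271, 0.2158]
orientation: [0.002, -3.138, 0.001]
force: [-0.6, 1.1, -0.8]
opening: 0.0445
gripper_force: 40.9
```

>>> drive_tool([
  [[0,4.5,0],[0,0,0]],
  [[0,4.5,0],[0,0,0]],
  [[0,4.5,0],[0,0,0]],
  [[0,4.5,0],[0,0,0]],
  [[0,4.5,0],[0,0,0]],
  [[0,4.5,0],[0,0,0]],
  [[0,4.5,0],[0,0,0]],
  [[0,4.5,0],[0,0,0]],
  [[0,3,0],[0,0,0]],
  [[0,0,0],[0,0,0]],
])

```text
time: 24.98
tool_pos: [0.5016, 0.364, 0.2151]
orientation: [0.01, -3.138, 0.002]
force: [-0.3, -0.3, -1.3]
opening: 0.0439
gripper_force: 41.0
```

>>> drive_tool([
  [[-0.4,3.5,0],[0,0,0]],
  [[-0.4,3,0],[0,0,0]],
  [[0,1.6,0],[0,0,0]],
  [[0,0,3],[0,0,0]],
  [[0,0,3],[0,0,0]],
  [[0,0,2],[0,0,0]],
  [[0,0,0],[0,0,0]],
  [[0,0,0],[0,0,0]],
])

```text
time: 25.98
tool_pos: [0.5125, 0.4425, 0.1388]
orientation: [-0.001, 3.141, 0.001]
force: [0.2, -0.1, -0.9]
opening: 0.0446
gripper_force: 41.1
```

```bash
python3 - <<'E'
from h import *
print(env.read_state()['tool_pos'])
c=env.get_calibration("wrist");p,d=env.snapshot("wrist");cv2.imwrite("pics/wrist6.png",p[...,::-1])
P=cloud(c,d)
for r in env.trace("medium_cradle","wrist")[:1]:
    T=P[r['pixels']];T=T[abs(T[:,2]-.02)<.006]
    rc=cv2.minAreaRect((T[:,:2]*1000).astype(np.float32));print(r['conf'],len(T),rc,cv2.boxPoints(rc).round(1).tolist())
E
```

```text
[0.51248544 0.44254784 0.13881916]
0.91 4354 ((508.5018310546875, 444.218994140625), (89.07485961914062, 89.34109497070312), 5.447797775268555) [[459.8999938964844, 484.5], [468.3999938964844, 395.5], [557.0999755859375, 404.0], [548.5999755859375, 492.8999938964844]]
```

View pics/wrist6.png

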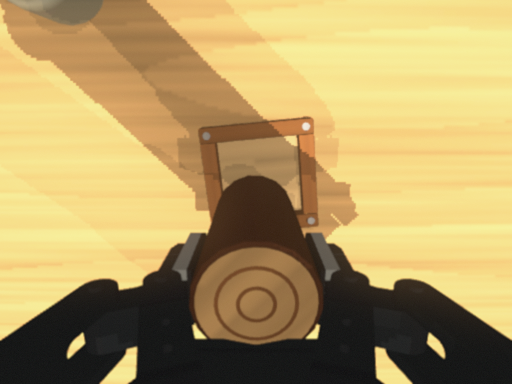

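The round is held upright (top face at (257,303)) over the medium cradle (about (258,175)). A small correction, then I lower it.

>>> drive_tool([
  [[0.3,0.3,1],[0,0,0]],
  [[0,0,2.5],[0,0,0]],
  [[0,0,2.5],[0,0,0]],
  [[0,0,1.2],[0,0,0]],
  [[0,0,0.2],[0,0,0]],
  [[0,0,0.2],[0,0,0]],
  [[0,0,0],[0,0,0]],
  [[0,0,0],[0,0,0]],
])

```text
time: 27.08
tool_pos: [0.5092, 0.4456, 0.0625]
orientation: [-0.002, 3.141, 0.001]
force: [0.3, -0.0, -1.6]
opening: 0.0445
gripper_force: 41.1
```

>>> drive_tool([
  [[0,0,0.3],[0,0,0]],
  [[0,0,0.2],[0,0,0]],
  [[0,0,0.15],[0,0,0]],
  [[0,0,0.1],[0,0,0]],
  [[0,0,0.05],[0,0,0]],
  [[0,0,0],[0,0,0]],
  [[0,0,0],[0,0,0]],
])

```text
time: 27.95
tool_pos: [0.5089, 0.4453, 0.0546]
orientation: [-0.002, 3.142, 0.0]
force: [-2.1, -2.0, 5.7]
opening: 0.0439
gripper_force: 41.7
```

>>> drive_tool([
  [[0,0,0],[0,0,0]],
  [[0,0,0],[0,0,0]],
  [[0,0,0],[0,0,0]],
  [[0,0,0],[0,0,0]],
  [[0,0,0],[0,0,0]],
  [[0,0,-2],[0,0,0]],
  [[0,0,-4],[0,0,0]],
  [[0,0,-5],[0,0,0]],
  [[0,0,-3],[0,0,0]],
  [[0,0,0],[0,0,0]],
], fingers=1)

```text
time: 29.2
tool_pos: [0.5105, 0.4468, 0.1988]
orientation: [-0.001, 3.136, 0.009]
force: [0.1, 0.0, -0.3]
opening: 0.0855
gripper_force: 0.0
```

>>> drive_tool([
  [[-3,2,0],[0,0,0]],
  [[-5,3.5,0],[0,0,0]],
  [[-5,3.5,0],[0,0,0]],
  [[-3,2,0],[0,0,0]],
  [[0,0,0],[0,0,0]],
  [[0,0,0],[0,0,0]],
])

```text
time: 29.95
tool_pos: [0.668, 0.5551, 0.1929]
orientation: [0.002, -3.14, 0.002]
force: [-0.2, -0.2, 1.0]
opening: 0.0855
gripper_force: 0.0
```

```bash
python3 - <<'E'
from h import *
s=env.read_state();print(s['tool_pos'],s['time'])
p,d=env.snapshot("top");c=env.get_calibration("top");P=cloud(c,d);cv2.imwrite("pics/top7.png",cv2.resize(p[100:290,60:460,::-1],None,fx=2,fy=2))
Q=P.reshape(-1,3)
for n,(x,y),h in(("thin",(.4435,.108),.081),("thick",(.441,-.099),.076),("middle",(.5097,.446),.101)):
    T=Q[(np.hypot(Q[:,0]-x,Q[:,1]-y)<.06)&(abs(Q[:,2]-h)<.012)]
    rc=cv2.minAreaRect((T[:,:2]*1000).astype(np.float32));print(n,len(T),np.median(T[:,2]),rc)
E
```

```text
[0.6680145  0.55508898 0.19294595] 29.95
thin 98 0.08116044210118456 ((442.7967224121094, 107.2335205078125), (26.198604583740234, 25.759876251220703), 25.70240592956543)
thick 476 0.07662834644174221 ((437.00640869140625, -99.30509948730469), (58.043251037597656, 60.58750915527344), 87.719970703125)
middle 288 0.1014884255977454 ((508.5396423339844, 442.9491882324219), (46.99237823486328, 42.9992790222168), 1.782700777053833)
```

View pics/top7.png

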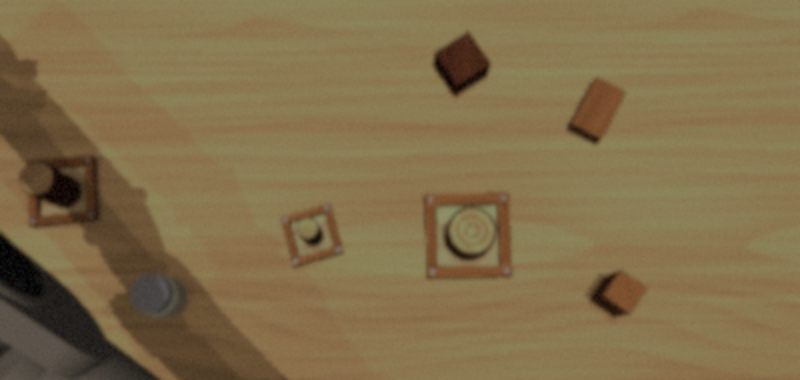

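All three rounds stand in their cradles: thin at crop (310,230), thick at (470,231) and middle at (40,180), each within 5 mm of centre and at seated height. The offcuts and jar look undisturbed.

```bash
python3 -c "
from rig import env
print(env.job_done())"
```

```text
the job is handed in; nothing more can be done
None
```

The job is handed in: all three rounds stand upright in the cradles of their size, within 5 mm of centre and seated on the floor by camera measurement; the offcuts and jar look unmoved, and no verdict was returned.

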